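# Load the sample tray in rack order

### The arm

A 6-joint arm with a two-finger parallel gripper is mounted at the origin on the work surface. World frame = base frame: x ahead of the robot, y to its left, z up, the work surface at z = 0. Lengths are in m, angles in rad, forces in N, time in s.
With the tool pointing down it reaches from about 0.275 to 0.875 m from the base axis. Payload 12.5 kg.
Tool frame: the origin (TCP) lies midway between the tips of the shut fingers; the grasp point (between the pads) lies 19 mm behind it; z points along the fingers, y is the line along which they close (so a half turn about z gives the same grasp; the last joint's range is limited). The gripper opens to 85 mm and grips with 20 to 120 N. Pads are 22 mm wide; open, the fingers measure 114 mm over their backs; the gripper's body (76 mm by 85 mm) begins 54 mm behind the grasp point. The pads swing forward as they close: fully open they stand 13 mm farther back than shut.
Start: joints at [-1.388, 0.351, 1.652, -0, 1.139, -0.085], TCP at [0.146, -0.53, 0.231] pointing down, gripper open.
Joint ranges: [-2.75, 2.75], [-0.79, 2.1], [0.01, 2.65], [-1.57, 4.71], [0.07, 3.14], [-2.87, 2.87]. Speed limits (rad/s): [2.22, 2.22, 2.79, 3.14, 3.14, 3.14].

### API

Orientations are given as a unit quaternion [w, x, y, z].
In Python, from cell import sense, snapshot, camera_model, ticket gives the robot as it stands.
- The arm moves only by the tool arm_command, never from a script. Its argument "motion" is text: rows parted by semicolons, each of 7 numbers parted by spaces: the turn, a rotation vector about the world's x, y, z each as a share of 90 degrees, from -1 to 1, then the shift along the world's x, y, z each as a share of 750 mm, from -1 to 1, then the closure, from -1 (fully open) to 1 (shut). In form: rx ry rz dx dy dz gripper; .... A call has 1 to 12 rows; each row is the pose to reach, as a shift and turn from the pose commanded when the call began; what a row does not reach only later rows make up. A row lasts 1/12 s, in which the tool goes at most 41.7 mm and 7.16 degrees, less where a joint would pass 70% of its speed; a pose out of reach is approached as far as the arm can. A call with a number of a shift or a turn outside -1 to 1 is refused whole. A call with a gripper value outside its range is refused whole. The fingers move at their own pace and stop on an object; the grip force is fixed at half the most. Time passes only in rows, so rows that repeat a pose let the fingers close. It gives the time, the measured TCP pose, the force, the opening and the grip force at its end, in the units of the state.
- sense(): the state, without advancing time (a new reading comes with each control period).
- snapshot(name): name is "scene" or "top" or "wrist"; returns the picture (400x640x3 uint8, red, green, blue); there is no depth.
- camera_model(name): a dict with "vertical_fov" (degrees; the focal length in pixels is half the picture's height over the tangent of half this angle, whatever the lens; pixels are square), "cx", "cy" (the principal point, pixels), "dist" ([k1, k2, p1, p2, k3] as OpenCV has them; the pictures are not rectified), "extrinsics" (4x4, takes a point from camera to world coordinates); the wrist camera has in their place "tool_from_camera" (4x4, takes a point from camera to tool coordinates, whose origin is the TCP and whose axes are the flange's). Camera axes: x right, y up, looking along -z (the intrinsics and any distortion apply to the point x, -y, -z); pixel columns grow to the right and rows downward; lengths in m; the calibration is good to about 2 mm. A picture is of the moment at which its call begins: read the wrist's pose just before it. camera_model takes no time and is no camera call.
- ticket.finish_job(): hands the job in; it is judged then, once.
The state is a dict: "time_s": time; "joint_positions": joint angles; "qd": joint speeds; "tau": joint torques, N m; "tcp_pos": TCP position; "eef_rot": TCP orientation; "contact_force": force on the tool from outside, world axes, zero at the start; "wrist_torque": the same for the moment, N m; "width": finger opening in m; "finger_force": force on a finger pad.
Only numpy, scipy, OpenCV 4.12 (cv2) and the standard library are available. Lean on these libraries where they do the work, as an engineer would, in place of code of your own. Each camera call takes 0.05 s, during which the arm holds its last target. There are 200 camera calls.

### The job

Move the four amber sample jars from the dark steel rack to the white sample tray in the same order, counted from the red ends: begin with the jar at the red end of the rack and put it in the cell at the tray's red end, then bring the next jar to the next cell, and so on, one jar at a time. Set each jar down gently, upright on the floor of its cell, never dropping or tipping one, and leave the big powder jar and the cardboard drum where they stand.

Things in the scene. Friction and masses are not known exactly. Their poses are not given: they have to be found in the camera images.
- jar_white: Sample jar: upright amber glass cylinder 36 mm across with a pale label and a white screw cap 39 mm across; 80 mm tall in all, the cap being the top 26 mm, 80 to 150 g. Loose, standing in one of the rack's cells, up to 6 mm off the cell's centre. Origin: centre of its underside; z up along its axis.
- jar_blue: Sample jar: upright amber glass cylinder 36 mm across with a pale label and a blue screw cap 39 mm across; 80 mm tall in all, the cap being the top 26 mm, 80 to 150 g. Loose, standing in one of the rack's cells, up to 6 mm off the cell's centre. Origin: centre of its underside; z up along its axis.
- jar_green: Sample jar: upright amber glass cylinder 36 mm across with a pale label and a green screw cap 39 mm across; 80 mm tall in all, the cap being the top 26 mm, 80 to 150 g. Loose, standing in one of the rack's cells, up to 6 mm off the cell's centre. Origin: centre of its underside; z up along its axis.
- jar_yellow: Sample jar: upright amber glass cylinder 36 mm across with a pale label and a yellow screw cap 39 mm across; 80 mm tall in all, the cap being the top 26 mm, 80 to 150 g. Loose, standing in one of the rack's cells, up to 6 mm off the cell's centre. Origin: centre of its underside; z up along its axis.
- rack: Dark steel rack holding the four jars at the start, fixed: a row of four open square cells along its y axis, centres at y = -90, -30, 30, 90 mm. Cells 56 x 56 mm inside, floor 4 mm and wall tops 22 mm above the table, walls 4 mm thick; 64 mm wide over all. End blocks: one red, one dark steel; the red may be at +y or -y. Origin: centre of its underside; z up. On the robot's left or right.
- rack_red: Red block, fixed, 64 x 26 x 26 mm (the 64 along x), closing the red end of the rack. Origin: centre of its underside, on the rack's y axis, 135 mm from the rack's centre, so 45, 105, 165 and 225 mm from the centres of the four cells, nearest first.
- tray: White plastic sample tray, empty at the start, fixed: a row of four open square cells along its y axis, centres at y = -90, -30, 30, 90 mm. Cells 56 x 56 mm inside, floor 4 mm and wall tops 22 mm above the table, walls 4 mm thick; 64 mm wide over all. End blocks: one red, one white; the red may be at +y or -y. Origin: centre of its underside; z up. On the robot's left or right.
- tray_red: Red block, fixed, 64 x 26 x 26 mm (the 64 along x), closing the red end of the tray. Origin: centre of its underside, on the tray's y axis, 135 mm from the tray's centre, so 45, 105, 165 and 225 mm from the centres of the four cells, nearest first.
- powder_jar: Bystander: big loose grey powder jar with white lid, 68 mm across, 100 mm tall, beyond the racks. Origin: centre of its underside.
- carton: Bystander: small loose brown cardboard drum with a darker lid, 77 mm across, 74 mm tall, beyond the racks. Origin: centre of its underside.

How it is judged:
By the outcome, as a careful person would: the job done as asked, in the order asked, and still so for the second after the job is handed in, with the robot touching nothing.
It also fails if it takes over 96 s, if anything falls off the work surface, if the arm or the gripper's body presses on something with over 40 N, if the wrist force passes 120 N, or if a joint passes its speed limit or range.

## Working session

There is one attempt and no reset: what is moved stays moved. The work goes in short steps, Python scripts to look and compute and a tool call to move; the robot and the scene stay as the last step left them, time stands still between calls to the robot, and variables do not carry over. Pictures are saved under pics/ and viewed, at most 14 in all, crops included, and the job is handed in when it is done.

Besides the shell and the picture viewer there is one more tool, called after "Emit:" as name(argument=value, ...) on one line, values as JSON. arm_command: Moves the arm, as the interface text tells. Shift numbers are shares of 750 mm and turn numbers shares of 90 degrees, none past 1 either way. Its arguments: {"type":"object","properties":{"motion":{"type":"string"}},"required":["motion"]}

```bash
mkdir -p pics; ls; python3 - <<'E'
from cell import *
import cv2
print(sense())
for n in ("scene","top"):
    cv2.imwrite(f"pics/{n}0.png",snapshot(n)[:,:,::-1]); print(n,camera_model(n))
print(camera_model("wrist"))
E
```

```text
pics
{'time_s': 0.0, 'joint_positions': array([-1.38759369e+00,  3.51263251e-01,  1.65245238e+00, -9.18658559e-06,
        1.13909972e+00, -8.45986216e-02]), 'qd': array([ 0.0004435 , -0.00196889,  0.00060169, -0.00157839, -0.00040517,
       -0.00073931]), 'tau': array([-1.45856859e-03, -5.06101871e+01, -2.91404146e+01, -4.15154136e-05,
        4.54649664e-03, -4.17983574e-05]), 'tcp_pos': array([ 0.14549657, -0.5300482 ,  0.23073288]), 'eef_rot': array([-6.10399691e-04,  9.91048255e-01,  1.33502743e-01, -3.42941259e-05]), 'contact_force': array([-0.37792533,  0.70388744, -0.07611029]), 'wrist_torque': array([-0.05769235, -0.02538677, -0.03197138]), 'finger_force': 0.0, 'width': 0.08540874191608017}
scene {'vertical_fov': 51.45600939307664, 'cx': 309.8383129979362, 'cy': 206.29629730985232, 'dist': array([-0.0783695,  0.       ,  0.       ,  0.       ,  0.       ]), 'extrinsics': array([[ 0.5556296 , -0.55886038,  0.61558982,  1.16215364],
       [ 0.83140541,  0.36777707, -0.41653941, -0.34946547],
       [ 0.00638755,  0.74324633,  0.66898736,  0.60548375],
       [ 0.        ,  0
[... 389 characters left out ...]
5e-04],
       [ 7.91767266e-03,  1.61590112e-01,  9.86826199e-01,
         1.02342121e+00],
       [ 0.00000000e+00,  0.00000000e+00,  0.00000000e+00,
         1.00000000e+00]])}
{'vertical_fov': 65.41707055241093, 'cx': 320.7975102117723, 'cy': 198.05532663846068, 'dist': array([0.0168691, 0.       , 0.       , 0.       , 0.       ]), 'tool_from_camera': array([[-2.77241805e-04,  9.50159048e-01,  3.11765468e-01,
         7.91369660e-02],
       [ 9.99999919e-01,  3.54324826e-04, -1.90602110e-04,
        -5.58686152e-04],
       [-2.91568564e-04,  3.11765390e-01, -9.50159069e-01,
        -1.42400852e-01],
       [ 0.00000000e+00,  0.00000000e+00,  0.00000000e+00,
         1.00000000e+00]])}
```

View pics/top0.png

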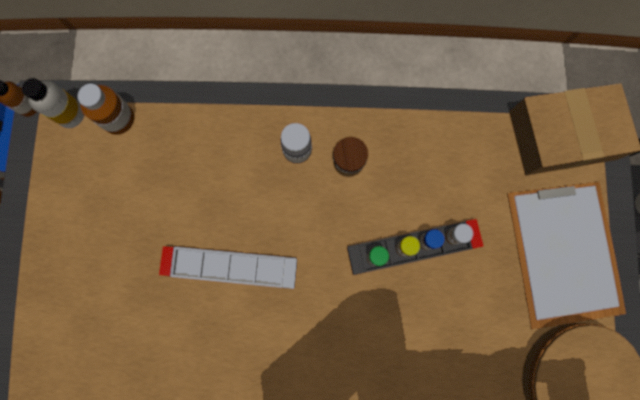

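View pics/scene0.png

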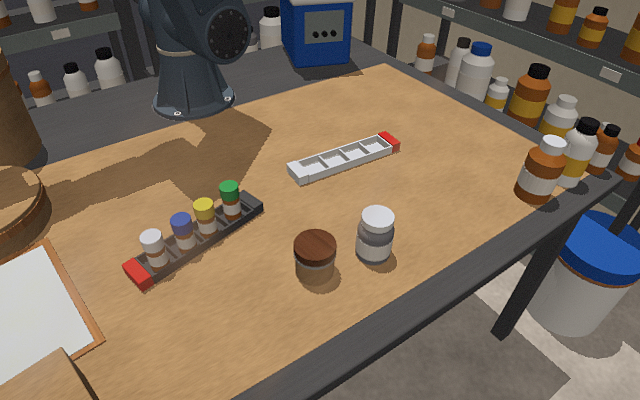

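The top view shows the rack at (350–480, 220–272), red at its right (−y) end, with caps white, blue, yellow, green from red at (463,233), (434,238), (410,246), (379,256). The tray is at (160–297, 245–287), red at its left (+y) end. The scene view agrees.

```bash
cat > h.py <<'E'
import numpy as np, cv2
from cell import *
def KD(m):
    f=200/np.tan(np.radians(m["vertical_fov"]/2))
    return np.array([[f,0,m["cx"]],[0,f,m["cy"]],[0,0,1.]]),np.array(m["dist"])
def ext(m,s=None):
    if "extrinsics" in m: return m["extrinsics"]
    w,x,y,z=s["eef_rot"]
    from scipy.spatial.transform import Rotation as R
    T=np.eye(4);T[:3,:3]=R.from_quat([x,y,z,w]).as_matrix();T[:3,3]=s["tcp_pos"]
    return T@m["tool_from_camera"]
def ray(px,m,z,s=None):
    K,D=KD(m);E=ext(m,s)
    p=cv2.undistortPoints(np.array(px,float).reshape(-1,1,2),K,D)[:,0]
    d=np.c_[p[:,0],-p[:,1],-np.ones(len(p))]@E[:3,:3].T
    return E[:3,3]+d*((z-E[2,3])/d[:,2])[:,None]
def proj(P,m,s=None):
    K,D=KD(m);E=ext(m,s)
    c=(np.array(P,float)-E[:3,3])@E[:3,:3]
    return cv2.projectPoints(c*[1,-1,-1],np.zeros(3),np.zeros(3),K,D)[0][:,0]
E
python3 - <<'E'
from h import *
im=cv2.imread("pics/top0.png")
a=cv2.resize(im[212:282,340:490],None,fx=5,fy=5,interpolation=cv2.INTER_CUBIC)
b=cv2.resize(im[240:290,155:305],None,fx=5,fy=5,interpolation=cv2.INTER_CUBIC)
cv2.imwrite("pics/crop.png",np.vstack([a,b[:240]]))
for n in("top","scene"):
    im=cv2.imread(f"pics/{n}0.png");m=camera_model(n);hsv=cv2.cvtColor(im,cv2.COLOR_BGR2HSV)
    H,S,V=cv2.split(hsv)
    for c,msk,z in(("red",((H<6)|(H>174))&(S>190)&(V>100),.020),("blue",(H>105)&(H<130)&(S>120)&(V>70),.067),("green",(H>55)&(H<85)&(S>100),.067),("yellow",(H>24)&(H<33)&(S>180)&(V>90),.067)):
        k,l,st,ce=cv2.connectedComponentsWithStats(msk.astype(np.uint8))
        for i in range(1,k):
            if 60<st[i,4]<700: print(n,c,st[i],ce[i].round(1),ray([ce[i]],m,z).round(4))
E
```

```text
top red [467 220  16  28 217] [475.4 234. ] [[ 0.5997 -0.3524  0.02  ]]
top red [160 247  13  29 269] [165.6 260.5] [[0.5223 0.3287 0.02  ]]
top blue [  0 104  14  68 631] [  5.  134.4] [[0.7884 0.7101 0.067 ]]
top blue [425 229  20  20 298] [434.3 238.5] [[ 0.583  -0.2474  0.067 ]]
top green [369 246  20  20 320] [378.6 255.5] [[ 0.5446 -0.1302  0.067 ]]
top yellow [401 236  19  19 286] [409.7 245.3] [[ 0.5674 -0.1954  0.067 ]]
scene red [378 131  16  14  96] [386.2 136.6] [[0.5066 0.3332 0.02  ]]
scene blue [473  42  19  14 229] [481.6  48.5] [[0.3066 0.9583 0.067 ]]
scene green [219 180  20  21 336] [228.8 190. ] [[ 0.535  -0.1242  0.067 ]]
```

View pics/crop.png

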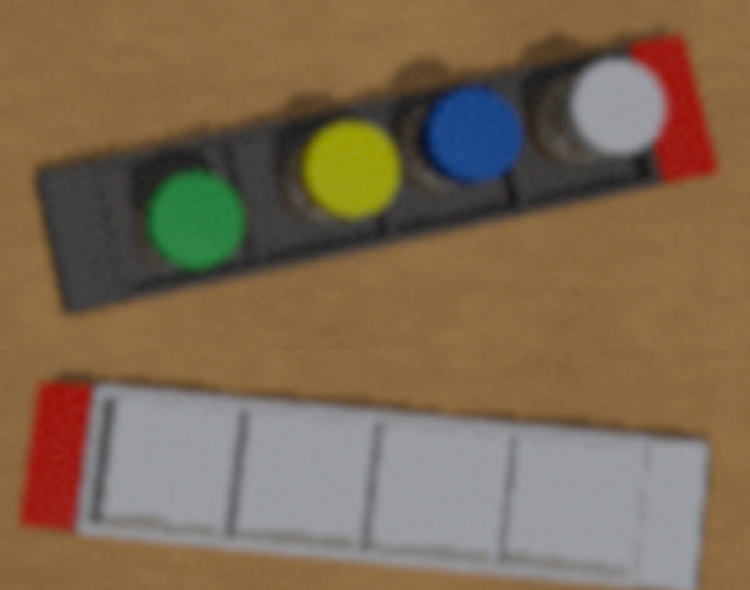

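```bash
python3 - <<'E'
from h import *
m=camera_model("top")
o=lambda c,off:(np.array(c)+.5)/5-.5+off
def fit(P,flip):
    # order: red far(+x side), red near, other far, other near ; local +u toward red
    L=np.array([[148,32],[148,-32],[-148,32],[-148,-32]])/1e3
    if flip: L[:,1]*=-1
    X=P[:,:2];c=X.mean(0);U,S,V=np.linalg.svd(L.T@(X-c)); R=(U@np.diag([1,np.sign(np.linalg.det(U@V))])@V)
    print("c",c.round(4),"sides",np.linalg.norm(X[0]-X[2]),np.linalg.norm(X[1]-X[3]),np.linalg.norm(X[0]-X[1]),np.linalg.norm(X[2]-X[3]),"res mm",((L@R+c-X)*1e3).round(1).tolist())
    u=np.array([1,0])@R; print("u",u, "ang of u vs y deg",np.degrees(np.arctan2(u[0],u[1])))
    for d in(90,30,-30,-90): print("cell",(c+u*d/1e3).round(4))
r=ray(o([(685,37),(716,170),(38,168),(68,312)],[340,212]),m,.026); fit(r,False) if 0 else fit(r,False)
t=ray(o([(40,32),(22,177),(708,88),(694,238)],[155,240]),m,.026); fit(t,True)
print(ray(o([(618,107),(474,134),(352,169),(197,220)],[340,212]),m,.08).round(4))
E
```

```text
c [ 0.5698 -0.2171] sides 0.2939506757990796 0.29307357946932483 0.060031355807142604 0.06329228773237018 res mm [[2.0, -0.2], [-1.6, -2.2], [0.1, 1.4], [-0.5, 1.0]]
u [ 0.22686265 -0.97392676] ang of u vs y deg 166.88756691622524
cell [ 0.5902 -0.3048]
cell [ 0.5766 -0.2463]
cell [ 0.563  -0.1879]
cell [ 0.5494 -0.1295]
c [0.514 0.191] sides 0.2935311848812059 0.2929980093034699 0.0631196865959311 0.06437072350579372 res mm [[0.5, 1.3], [-0.4, 1.5], [-0.3, -1.2], [0.1, -1.6]]
u [0.05360143 0.99856241] ang of u vs y deg 3.0726082513281185
cell [0.5188 0.2808]
cell [0.5156 0.2209]
cell [0.5124 0.161 ]
cell [0.5092 0.1011]
[[ 0.5948 -0.3053  0.08  ]
 [ 0.582  -0.2444  0.08  ]
 [ 0.5662 -0.1933  0.08  ]
 [ 0.5437 -0.1293  0.08  ]]
```

```bash
python3 - <<'E'
from h import *
m=camera_model("top")
print(proj([[.146,-.53,.231],[.146,-.53,.4]],m), ray([(585,325),(530,385),(640,350)],m,0),ray([(585,325),(530,385),(640,350)],m,.3))
print(proj([[.146,-.53,.231],[.146,-.53,.4],[.1,-.5,.4]],camera_model("scene")))
cv2.imwrite("pics/w0.png",snapshot("wrist")[:,:,::-1])
E
```

```text
[[617.09415869 485.39914122]
 [686.18852769 530.30590072]] [[ 0.40123726 -0.6108696   0.        ]
 [ 0.27076188 -0.47822625  0.        ]
 [ 0.34408529 -0.74487734  0.        ]] [[ 0.42800373 -0.43201412  0.3       ]
 [ 0.33577518 -0.3382531   0.3       ]
 [ 0.38760497 -0.52673958  0.3       ]]
[[-36.18766357  98.61394018]
 [-76.83445407  17.95035982]
 [-58.48153291   8.16103251]]
```

View pics/w0.png

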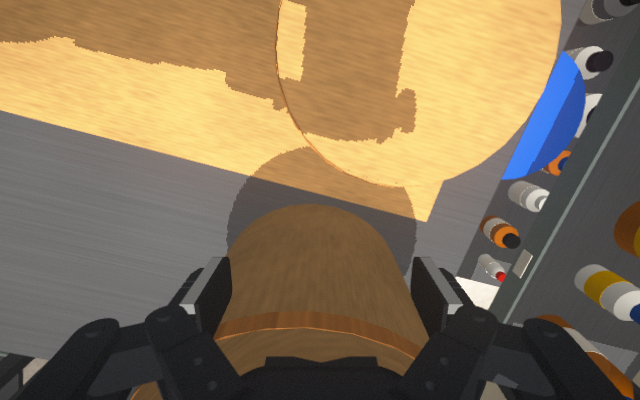

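The wrist view shows unlisted brown scenery. A wooden disc lies ahead at (280–560, 0–190), and a cylinder stands just behind the fingers at (230–415, 205–400). I'll move ahead and up first, then go to the rack.

Emit:
arm_command(motion="0 0 0 0.03 0 0.2 -1;0 0 0 0.03 0 0.2 -1;0 0 0 0.03 0 0.2 -1;0 0 0 0.03 0 0.2 -1;0 0 0.975 0.565 0.417 0.2 -1;0 0 0.975 0.565 0.417 0.2 -1;0 0 0.975 0.565 0.417 0.2 -1;0 0 0.975 0.565 0.417 0.2 -1;0 0 0.975 0.565 0.417 0.2 -1;0 0 0.975 0.565 0.417 0.2 -1;0 0 0.975 0.565 0.417 0.2 -1;0 0 0.975 0.565 0.417 0.2 -1")

```text
time_s: 1.15
tcp_pos: [0.4322, -0.3238, 0.3813]
eef_rot: [-0.0, 0.804, 0.595, -0.0]
contact_force: [0.3, -0.6, -0.7]
width: 0.0855
finger_force: 0.0
```

Emit:
arm_command(motion="0 0 0.338 0.18 0.14 -0.108 -1;0 0 0.338 0.18 0.14 -0.108 -1;0 0 0.338 0.18 0.14 -0.108 -1;0 0 0.338 0.18 0.14 -0.108 -1;0 0 0.338 0.18 0.14 -0.108 -1;0 0 0.338 0.18 0.14 -0.108 -1;0 0 0.338 0.18 0.14 -0.108 -1")

```text
time_s: 1.73
tcp_pos: [0.5661, -0.2197, 0.2993]
eef_rot: [-0.001, 0.622, 0.783, -0.0]
contact_force: [-0.0, -0.1, 0.2]
width: 0.0854
finger_force: 0.0
```

```bash
python3 - <<'E'
from h import *
s=sense();print(s["tcp_pos"],s["eef_rot"],s["joint_positions"])
cv2.imwrite("pics/w1.png",snapshot("wrist")[:,:,::-1])
np.save("s1.npy",s,allow_pickle=True)
E
```

```text
[ 0.56612685 -0.21968675  0.29927767] [-9.75619298e-04  6.21635006e-01  7.83306372e-01 -3.06820514e-04] [-4.46741001e-01  4.01153564e-01  1.40852895e+00 -1.69429950e-04
  1.33394896e+00 -6.75839993e-01]
```

View pics/w1.png

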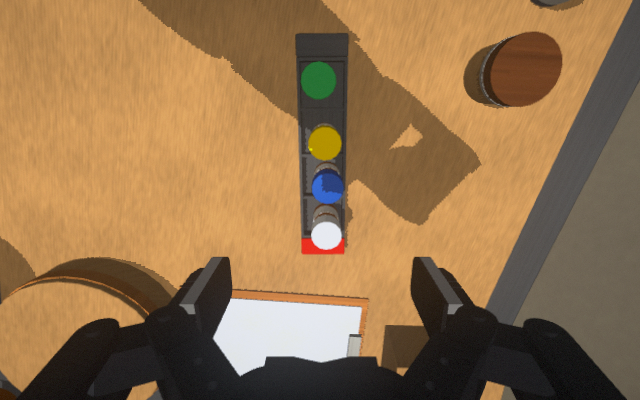

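```bash
python3 - <<'E'
from h import *
s=np.load("s1.npy",allow_pickle=True).item();m=camera_model("wrist")
w,x,y,z=s["eef_rot"];print("yaw tool y",np.degrees(2*np.arctan2(y,x))-90)
im=cv2.imread("pics/w1.png");g=cv2.cvtColor(im,cv2.COLOR_BGR2GRAY)
h=cv2.HoughCircles(cv2.medianBlur(g,3)[40:270,280:370],cv2.HOUGH_GRADIENT,1,30,param1=80,param2=12,minRadius=13,maxRadius=20)
print(h)
print(ray([(319,80),(325,143),(328,186),(326.5,235.5)],m,.08,s).round(4))
c=ray([(297,34),(348,34),(301.5,253.5),(344.5,253)],m,.026,s)
print(c.round(4),c.mean(0))
E
```

```text
yaw tool y 13.128692766633279
[[[ 38.5  39.5  18. ]
  [ 46.5 191.5  17.2]
  [ 43.5 103.5  16.1]
  [ 50.5 146.5  17.2]]]
[[ 0.5409 -0.1261  0.08  ]
 [ 0.5629 -0.1906  0.08  ]
 [ 0.5783 -0.24    0.08  ]
 [ 0.5918 -0.304   0.08  ]]
[[ 0.5028 -0.0799  0.026 ]
 [ 0.5621 -0.0661  0.026 ]
 [ 0.5689 -0.3652  0.026 ]
 [ 0.6311 -0.3498  0.026 ]] [ 0.56622419 -0.2152554   0.026     ]
```

The wrist view shows caps white (327,236), blue (328,186), yellow (325,143) and green (319,80), with the rack and its red end in line. Positions agree with the top view to about 4 mm, so I'll average the two.

Emit:
arm_command(motion="0 0 0 0.036 -0.114 -0.1 -1;0 0 0 0.036 -0.114 -0.22 -1;0 0 0 0.036 -0.114 -0.22 -1;0 0 0 0.036 -0.114 -0.22 -1;0 0 0 0.036 -0.114 -0.22 -1;0 0 0 0.036 -0.114 -0.26 -1;0 0 0 0.036 -0.114 -0.28 -1;0 0 0 0.036 -0.114 -0.30 -1;0 0 0 0.036 -0.114 -0.32 -1;0 0 0 0.036 -0.114 -0.339 -1;0 0 0 0.036 -0.114 -0.339 -1")

```text
time_s: 2.7
tcp_pos: [0.5913, -0.3063, 0.0439]
eef_rot: [-0.002, 0.623, 0.782, -0.0]
contact_force: [-0.6, -0.6, -1.0]
width: 0.0856
finger_force: 0.0
```

```bash
python3 - <<'E'
from h import *
s=sense();print(s["tcp_pos"],s["contact_force"])
a=snapshot("wrist");b=snapshot("top")[170:330,340:560]
b=cv2.resize(b,(550,400)); cv2.imwrite("pics/w2.png",cv2.resize(np.vstack([a[150:,100:540],cv2.resize(b,(440,320))]),None,fx=1,fy=1)[:,:,::-1])
E
```

```text
[ 0.59129673 -0.30631902  0.04392822] [-0.63925316 -0.59277988 -1.04209122]
```

View pics/w2.png

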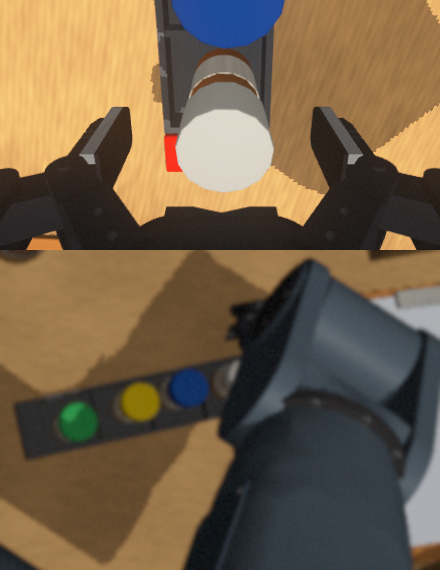

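The white cap is centred between the fingers, at about (324,301) in the full frame.

```bash
python3 - <<'E'
from h import *
s=sense();print(ray([(324.5,301)],camera_model("wrist"),.08,s),s["tcp_pos"])
E
```

```text
[[ 0.5934656  -0.30642672  0.08      ]] [ 0.59273355 -0.30661432  0.04653085]
```

Emit:
arm_command(motion="0 0 0 0 0 0 1;0 0 0 0 0 0 1;0 0 0 0 0 0 1;0 0 0 0 0 0 1;0 0 0 0 0 0 1;0 0 0 0 0 0 1;0 0 0 0 0 0 1;0 0 0 0 0 0 1;0 0 0 0 0 0 1;0 0 0 0 0 0 1")

```text
time_s: 3.63
tcp_pos: [0.5933, -0.3062, 0.0469]
eef_rot: [0.001, 0.622, 0.783, 0.0]
contact_force: [-1.6, -0.2, 6.4]
width: 0.0377
finger_force: 59.8
```

Emit:
arm_command(motion="0 0 0 0 0 0.015 1;0 0 0 0 0 0.04 1;0 0 0 0 0 0.08 1;0 0 0 0 0 0.125 1;0 0 0 0 0 0.165 1;0 0 0 0 0 0.185 1;0 0 0 0 0.01 0.19 1;0 0 -0.02 -0.005 0.04 0.19 1;0 0 -0.05 -0.01 0.08 0.19 1;0 0 -0.08 -0.02 0.13 0.19 1;0 0 -0.1 -0.03 0.18 0.19 1;0 0 -0.13 -0.04 0.23 0.19 1")

```text
time_s: 4.63
tcp_pos: [0.5615, -0.1313, 0.1875]
eef_rot: [-0.001, 0.699, 0.715, -0.0]
contact_force: [0.1, 0.1, -1.3]
width: 0.0377
finger_force: 60.3
```

Emit:
arm_command(motion="0 0 -0.02 -0.01 0.05 0 1;0 0 -0.03 -0.02 0.1 0 1;0 0 -0.05 -0.03 0.15 0 1;0 0 -0.05 -0.04 0.2 0 1;0 0 -0.05 -0.05 0.25 0 1;0 0 -0.05 -0.062 0.3 0 1;0 0 -0.05 -0.062 0.35 0 1;0 0 -0.05 -0.062 0.39 0 1;0 0 -0.05 -0.062 0.42 0 1;0 0 -0.05 -0.062 0.44 0 1;0 0 -0.05 -0.062 0.45 0 1;0 0 -0.05 -0.062 0.45 0 1")

```text
time_s: 5.63
tcp_pos: [0.5156, 0.2052, 0.1878]
eef_rot: [-0.0, 0.726, 0.688, -0.001]
contact_force: [-0.5, 0.6, -2.2]
width: 0.0378
finger_force: 60.3
```

```bash
python3 - <<'E'
from h import *
s=sense();print(s["tcp_pos"],s["eef_rot"],s["width"],s["finger_force"])
cv2.imwrite("pics/w3.png",snapshot("wrist")[:,:,::-1]);np.save("s3.npy",s,allow_pickle=True)
E
```

```text
[0.51561968 0.20519392 0.18780203] [-3.82924530e-04  7.25644577e-01  6.88069387e-01 -5.65953302e-04] 0.037781431155808023 60.332443714141846
```

View pics/w3.png

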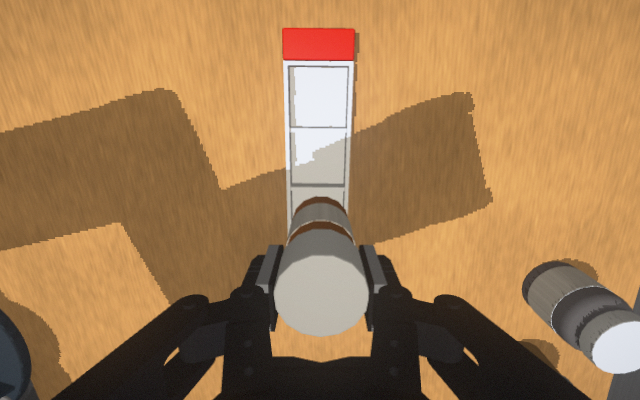

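The wrist view shows the held jar upright and the tray ahead: red block (283–355, 28–60), first cell (289–349, 66–127).

```bash
python3 - <<'E'
from h import *
s=np.load("s3.npy",allow_pickle=True).item();m=camera_model("wrist")
w,x,y,z=s["eef_rot"];print("yaw",np.degrees(2*np.arctan2(y,x))-90)
c=ray([(282.5,28),(355,28),(283,60),(355,59.5)],m,.026,s);print(c.round(4),c.mean(0), np.degrees(np.arctan2(c[1,1]-c[0,1],c[1,0]-c[0,0])))
c=ray([(289,66),(349.5,66),(290,128),(348.5,128),(290.5,185),(348,185)],m,.022,s);print(c.round(4),c[:4].mean(0))
E
```

```text
yaw -3.0450191030076184
[[0.4884 0.3426 0.026 ]
 [0.5512 0.3392 0.026 ]
 [0.4865 0.3173 0.026 ]
 [0.5508 0.3142 0.026 ]] [0.51922976 0.32830848 0.026     ] -3.078215170936417
[[0.491  0.3124 0.022 ]
 [0.5461 0.3095 0.022 ]
 [0.4872 0.2573 0.022 ]
 [0.5438 0.2543 0.022 ]
 [0.4829 0.2001 0.022 ]
 [0.5419 0.197  0.022 ]] [0.51706014 0.28335756 0.022     ]
```

Emit:
arm_command(motion="0 0 0 0.002 0.03 0 1;0 0 0 0.002 0.07 -0.01 1;0 0 0 0.002 0.095 -0.03 1;0 0 0 0.002 0.1025 -0.07 1;0 0 0 0.002 0.1025 -0.11 1;0 0 0 0.002 0.1025 -0.14 1;0 0 0 0.002 0.1025 -0.16 1;0 0 0 0.002 0.1025 -0.17 1;0 0 0 0.002 0.1025 -0.177 1;0 0 0 0.002 0.1025 -0.18 1;0 0 0 0.002 0.1025 -0.182 1;0 0 0 0.002 0.1025 -0.184 1")

```text
time_s: 6.68
tcp_pos: [0.5185, 0.2809, 0.0514]
eef_rot: [0.0, 0.726, 0.687, 0.001]
contact_force: [1.2, -0.3, -1.7]
width: 0.0379
finger_force: 60.3
```

Emit:
arm_command(motion="0 0 0 0 0 -0.001 1;0 0 0 0 0 -0.001 1;0 0 0 0 0 -0.002 1;0 0 0 0 0 -0.002 1;0 0 0 0 0 -0.003 1;0 0 0 0 0 -0.003 1")

```text
time_s: 7.18
tcp_pos: [0.5179, 0.2809, 0.0482]
eef_rot: [-0.0, 0.726, 0.687, -0.0]
contact_force: [-0.0, 0.7, -1.7]
width: 0.0377
finger_force: 60.3
```

Emit:
arm_command(motion="0 0 0 0 0 -0.001 1;0 0 0 0 0 -0.001 1;0 0 0 0 0 -0.002 1;0 0 0 0 0 -0.002 1")

```text
time_s: 7.52
tcp_pos: [0.518, 0.281, 0.047]
eef_rot: [0.0, 0.726, 0.687, 0.0]
contact_force: [-0.8, -0.3, 0.9]
width: 0.0377
finger_force: 60.6
```

Emit:
arm_command(motion="0 0 0 0 0 -0.001 1;0 0 0 0 0 -0.001 1;0 0 0 0 0 -0.001 1")

```text
time_s: 7.77
tcp_pos: [0.5181, 0.2811, 0.0469]
eef_rot: [0.0, 0.726, 0.687, 0.0]
contact_force: [-3.8, -1.5, 8.8]
width: 0.038
finger_force: 61.4
```

Emit:
arm_command(motion="0 0 0 0 0 0 0.05;0 0 0 0 0 0 0;0 0 0 0 0 0 -0.1;0 0 0 0 0 0 -0.3;0 0 0 0 0 0 -0.6;0 0 0 0 0 0 -1;0 0 0 0 0 0 -1;0 0 0 0 0 0.02 -1;0 0 0 0 0 0.06 -1;0 0 0 0 0 0.11 -1;0 0 0 0 0 0.16 -1;0 0 0 0 0 0.19 -1")

```text
time_s: 8.77
tcp_pos: [0.5188, 0.2813, 0.1924]
eef_rot: [0.001, 0.726, 0.687, 0.002]
contact_force: [0.0, 0.2, 1.1]
width: 0.0854
finger_force: 0.0
```

```bash
python3 - <<'E'
from h import *
s=sense();print(s["tcp_pos"],s["eef_rot"],s["width"],s["contact_force"])
cv2.imwrite("pics/w4.png",snapshot("wrist")[:,:,::-1])
E
```

```text
[0.51878666 0.28130518 0.192449  ] [6.63566870e-04 7.26202821e-01 6.87477752e-01 1.83360843e-03] 0.08537071421645677 [0.04392343 0.16562252 1.05172829]
```

View pics/w4.png

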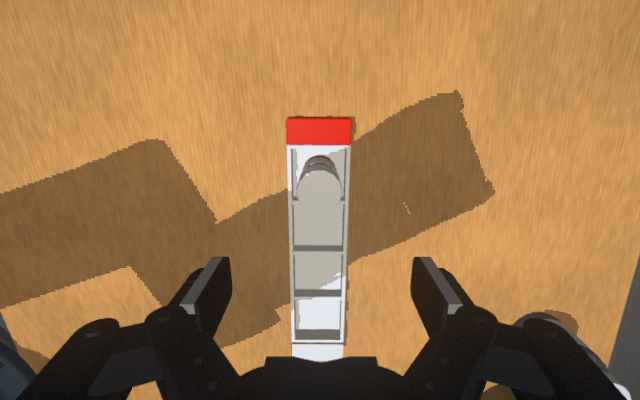

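Jar 1 stands upright in the cell at the red end, cap at (320,188). Next is blue.

Emit:
arm_command(motion="0 0 0.03 0.005 -0.05 0 -1;0 0 0.06 0.012 -0.1 0 -1;0 0 0.09 0.02 -0.15 0 -1;0 0 0.12 0.03 -0.2 0 -1;0 0 0.15 0.04 -0.255 0 -1;0 0 0.18 0.045 -0.31 0 -1;0 0 0.18 0.05 -0.365 0 -1;0 0 0.18 0.055 -0.42 0 -1;0 0 0.18 0.06 -0.475 0 -1;0 0 0.18 0.065 -0.53 0 -1;0 0 0.18 0.07 -0.585 0 -1;0 0 0.18 0.075 -0.64 0 -1")

```text
time_s: 9.82
tcp_pos: [0.5739, -0.2012, 0.1883]
eef_rot: [-0.0, 0.622, 0.783, -0.0]
contact_force: [0.3, -0.4, 0.3]
width: 0.0857
finger_force: 0.0
```

Emit:
arm_command(motion="0 0 0 0.007 -0.05 0 -1;0 0 0 0.007 -0.059 0 -1;0 0 0 0.007 -0.059 -0.03 -1;0 0 0 0.007 -0.059 -0.06 -1;0 0 0 0.007 -0.059 -0.08 -1;0 0 0 0.007 -0.059 -0.08 -1;0 0 0 0.007 -0.059 -0.08 -1")

```text
time_s: 10.4
tcp_pos: [0.5792, -0.2431, 0.1281]
eef_rot: [-0.001, 0.622, 0.783, -0.0]
contact_force: [-0.8, 0.8, 0.3]
width: 0.0856
finger_force: 0.0
```

```bash
cat > cap.py <<'E'
from h import *
s=sense();m=camera_model("wrist");im=snapshot("wrist")
w,x,y,z=s["eef_rot"];print(s["tcp_pos"],"yaw",np.degrees(2*np.arctan2(y,x))-90,s["contact_force"])
g=cv2.medianBlur(cv2.cvtColor(im,cv2.COLOR_RGB2GRAY),3)
# cap radius px at this height
E=ext(m,s);P=np.array([*s["tcp_pos"][:2],.08]);d=np.linalg.norm(P-E[:3,3]);r=311*.0195/d
h=cv2.HoughCircles(g,cv2.HOUGH_GRADIENT,1,25,param1=80,param2=12,minRadius=int(r*.8),maxRadius=int(r*1.25)+1)
pr=proj([P],m,s)[0];print("expect px",pr,r)
for c in sorted(h[0],key=lambda c:np.hypot(*(c[:2]-pr)))[:2]: print(c,ray([c[:2]],m,.08,s)[0][:2].round(4),im[int(c[1]),int(c[0])])
E
python3 cap.py
```

```text
[ 0.57922501 -0.24306231  0.128127  ] yaw 13.066375291501629 [-0.81969291  0.83801124  0.31561465]
expect px [322.16111801 223.85411923] 29.329910451911815
[321.5 218.5  32. ] [ 0.5779 -0.2395] [ 37  66 135]
[313.5 252.5  30.9] [ 0.5783 -0.265 ] [95 91 90]
```

Emit:
arm_command(motion="0 0 0 -0.001 0.003 -0.03 -1;0 0 0 -0.001 0.003 -0.06 -1;0 0 0 -0.001 0.003 -0.085 -1;0 0 0 -0.001 0.003 -0.1 -1;0 0 0 -0.001 0.003 -0.109 -1;0 0 0 -0.001 0.003 -0.109 -1;0 0 0 -0.001 0.003 -0.109 1;0 0 0 -0.001 0.003 -0.109 1;0 0 0 -0.001 0.003 -0.109 1;0 0 0 -0.001 0.003 -0.109 1;0 0 0 -0.001 0.003 -0.109 1;0 0 0 -0.001 0.003 -0.109 1")

```text
time_s: 11.45
tcp_pos: [0.5792, -0.2413, 0.0479]
eef_rot: [0.001, 0.622, 0.783, 0.0]
contact_force: [-0.4, 0.8, 6.5]
width: 0.0377
finger_force: 59.6
```

Emit:
arm_command(motion="0 0 0 0 0 0 1;0 0 0 0 0 0 1;0 0 0 0 0 0 1;0 0 0 0 0 0 1")

```text
time_s: 11.78
tcp_pos: [0.5792, -0.2413, 0.0478]
eef_rot: [0.001, 0.622, 0.783, 0.0]
contact_force: [-1.1, 0.6, 6.8]
width: 0.0378
finger_force: 59.6
```

Emit:
arm_command(motion="0 0 0 0 0 0.015 1;0 0 0 0 0 0.04 1;0 0 0 0 0 0.08 1;0 0 0 0 0 0.125 1;0 0 0 0 0 0.165 1;0 0 0 0 0 0.185 1;0 0 0 0 0.01 0.19 1;0 0 -0.02 -0.005 0.04 0.19 1;0 0 -0.05 -0.01 0.08 0.19 1;0 0 -0.08 -0.02 0.13 0.19 1;0 0 -0.11 -0.03 0.18 0.19 1;0 0 -0.14 -0.04 0.23 0.19 1")

```text
time_s: 12.78
tcp_pos: [0.5474, -0.0666, 0.1885]
eef_rot: [-0.001, 0.705, 0.709, -0.0]
contact_force: [0.7, 0.3, -0.3]
width: 0.0377
finger_force: 60.2
```

Emit:
arm_command(motion="0 0 -0.02 -0.01 0.05 0 1;0 0 -0.04 -0.02 0.1 0 1;0 0 -0.04 -0.03 0.15 0 1;0 0 -0.04 -0.04 0.2 0 1;0 0 -0.04 -0.047 0.25 0 1;0 0 -0.04 -0.047 0.3 0 1;0 0 -0.04 -0.047 0.34 0 1;0 0 -0.04 -0.047 0.37 0 1;0 0 -0.04 -0.047 0.384 0 1;0 0 -0.04 -0.047 0.388 -0.02 1;0 0 -0.04 -0.047 0.388 -0.05 1;0 0 -0.04 -0.047 0.388 -0.08 1")

```text
time_s: 13.78
tcp_pos: [0.513, 0.2225, 0.1284]
eef_rot: [0.0, 0.726, 0.688, 0.0]
contact_force: [0.2, -0.1, -1.3]
width: 0.0379
finger_force: 60.2
```

Emit:
arm_command(motion="0 0 0 0.002 0 -0.025 1;0 0 0 0.002 0 -0.05 1;0 0 0 0.002 0 -0.07 1;0 0 0 0.002 0 -0.085 1;0 0 0 0.002 0 -0.095 1;0 0 0 0.002 0 -0.1 1;0 0 0 0.002 0 -0.102 1;0 0 0 0.002 0 -0.104 1;0 0 0 0.002 0 -0.105 1;0 0 0 0.002 0 -0.106 1;0 0 0 0.002 0 -0.106 1")

```text
time_s: 14.7
tcp_pos: [0.5151, 0.2225, 0.0501]
eef_rot: [0.0, 0.726, 0.687, 0.0]
contact_force: [0.5, 0.1, -0.6]
width: 0.0375
finger_force: 60.2
```

Emit:
arm_command(motion="0 0 0 0 0 -0.001 1;0 0 0 0 0 -0.001 1;0 0 0 0 0 -0.001 1")

```text
time_s: 14.95
tcp_pos: [0.515, 0.2224, 0.0491]
eef_rot: [0.0, 0.726, 0.687, 0.0]
contact_force: [-0.2, -0.4, -2.0]
width: 0.0377
finger_force: 60.2
```

Emit:
arm_command(motion="0 0 0 0 0 -0.001 1;0 0 0 0 0 -0.001 1;0 0 0 0 0 -0.002 1;0 0 0 0 0 -0.002 1;0 0 0 0 0 -0.002 1")

```text
time_s: 15.37
tcp_pos: [0.515, 0.2225, 0.0479]
eef_rot: [0.0, 0.726, 0.687, 0.0]
contact_force: [-2.4, -0.9, 5.4]
width: 0.0382
finger_force: 60.6
```

Emit:
arm_command(motion="0 0 0 0 0 0 0.05;0 0 0 0 0 0 0;0 0 0 0 0 0 -0.1;0 0 0 0 0 0 -0.3;0 0 0 0 0 0 -0.6;0 0 0 0 0 0 -1;0 0 0 0 0 0 -1;0 0 0 0 0 0.02 -1;0 0 0 0 0 0.06 -1;0 0 0 0 0 0.11 -1;0 0 0 0 0 0.16 -1;0 0 0 0 0 0.19 -1")

```text
time_s: 16.37
tcp_pos: [0.5158, 0.2227, 0.1939]
eef_rot: [0.001, 0.726, 0.687, 0.002]
contact_force: [0.4, 0.2, -0.0]
width: 0.0856
finger_force: 0.0
```

Emit:
arm_command(motion="0 0 0.03 0.005 -0.05 0 -1;0 0 0.06 0.012 -0.1 0 -1;0 0 0.09 0.02 -0.15 0 -1;0 0 0.12 0.03 -0.2 0 -1;0 0 0.15 0.04 -0.255 0 -1;0 0 0.18 0.045 -0.31 0 -1;0 0 0.18 0.05 -0.365 0 -1;0 0 0.18 0.055 -0.42 0 -1;0 0 0.18 0.06 -0.475 0 -1;0 0 0.18 0.065 -0.53 0 -1;0 0 0.18 0.067 -0.554 -0.04 -1;0 0 0.18 0.067 -0.554 -0.08 -1")

```text
time_s: 17.37
tcp_pos: [0.5661, -0.1976, 0.1305]
eef_rot: [0.002, 0.624, 0.782, 0.0]
contact_force: [0.4, -0.6, 0.1]
width: 0.0853
finger_force: 0.0
```

```bash
python3 cap.py; python3 - <<'E'
from h import *
a=snapshot("top")[200:300,120:370];b=snapshot("wrist")
cv2.imwrite("pics/w5.png",np.vstack([cv2.resize(a,(640,256)),b[80:]])[:,:,::-1])
E
```

```text
[ 0.5660939  -0.1975561   0.13054237] yaw 12.84498882074962 [ 0.39694023 -0.60316476  0.09106902]
expect px [321.81122192 222.14870503] 29.02805721024892
[317.5 212.5  27.5] [ 0.5618 -0.1915] [195 160   0]
[321.5 243.5  28.6] [ 0.5694 -0.213 ] [102  99  94]
```

View pics/w5.png

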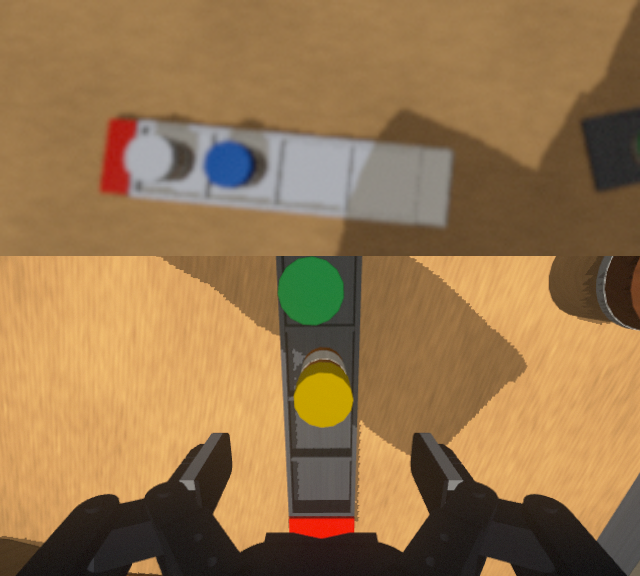

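White and blue stand upright in cells 1 and 2. The yellow cap is at about (323,221) and green at (311,115) in the wrist frame.

```bash
python3 - <<'E'
from h import *
s=sense();print(s["tcp_pos"],ray([(323,221),(311,115)],camera_model("wrist"),.08,s).round(4))
E
```

```text
[ 0.56406901 -0.19271508  0.12862077] [[ 0.5641 -0.1907  0.08  ]
 [ 0.5417 -0.1264  0.08  ]]
```

Emit:
arm_command(motion="0 0 0 0 0.001 -0.03 -1;0 0 0 0 0.001 -0.06 -1;0 0 0 0 0.001 -0.085 -1;0 0 0 0 0.001 -0.1 -1;0 0 0 0 0.001 -0.109 -1;0 0 0 0 0.001 -0.109 -1;0 0 0 0 0.001 -0.109 1;0 0 0 0 0.001 -0.109 1;0 0 0 0 0.001 -0.109 1;0 0 0 0 0.001 -0.109 1;0 0 0 0 0.001 -0.109 1;0 0 0 0 0.001 -0.109 1")

```text
time_s: 18.52
tcp_pos: [0.5655, -0.1926, 0.0493]
eef_rot: [0.001, 0.622, 0.783, 0.0]
contact_force: [-2.0, 0.3, 7.1]
width: 0.0377
finger_force: 59.3
```

Emit:
arm_command(motion="0 0 0 0 0 0 1;0 0 0 0 0 0 1;0 0 0 0 0 0 1;0 0 0 0 0 0 1")

```text
time_s: 18.85
tcp_pos: [0.5655, -0.1926, 0.0493]
eef_rot: [0.001, 0.622, 0.783, 0.0]
contact_force: [-2.3, 0.2, 5.8]
width: 0.0374
finger_force: 59.3
```

Emit:
arm_command(motion="0 0 0 0 0 0.015 1;0 0 0 0 0 0.04 1;0 0 0 0 0 0.08 1;0 0 0 0 0 0.125 1;0 0 0 0 0 0.165 1;0 0 0 0 0 0.185 1;0 0 0 0 0.01 0.19 1;0 0 -0.02 -0.005 0.04 0.19 1;0 0 -0.05 -0.01 0.08 0.19 1;0 0 -0.08 -0.02 0.13 0.19 1;0 0 -0.11 -0.03 0.18 0.19 1;0 0 -0.14 -0.04 0.23 0.19 1")

```text
time_s: 19.85
tcp_pos: [0.5338, -0.0179, 0.1901]
eef_rot: [-0.001, 0.705, 0.709, -0.0]
contact_force: [0.5, 0.1, -0.4]
width: 0.0376
finger_force: 60.2
```

Emit:
arm_command(motion="0 0 -0.02 -0.01 0.05 0 1;0 0 -0.04 -0.02 0.1 0 1;0 0 -0.04 -0.03 0.15 0 1;0 0 -0.04 -0.0316 0.19 0 1;0 0 -0.04 -0.0316 0.22 0 1;0 0 -0.04 -0.0316 0.236 0 1;0 0 -0.04 -0.0316 0.243 0 1;0 0 -0.04 -0.0316 0.243 -0.02 1;0 0 -0.04 -0.0316 0.243 -0.05 1;0 0 -0.04 -0.0316 0.243 -0.08 1;0 0 -0.04 -0.0316 0.243 -0.08 1")

```text
time_s: 20.77
tcp_pos: [0.5093, 0.161, 0.127]
eef_rot: [-0.002, 0.727, 0.687, -0.003]
contact_force: [-1.0, 0.4, -1.8]
width: 0.0377
finger_force: 60.4
```

Emit:
arm_command(motion="0 0 0 0.001 0 -0.025 1;0 0 0 0.001 0 -0.05 1;0 0 0 0.001 0 -0.07 1;0 0 0 0.001 0 -0.085 1;0 0 0 0.001 0 -0.095 1;0 0 0 0.001 0 -0.1 1;0 0 0 0.001 0 -0.102 1;0 0 0 0.001 0 -0.104 1;0 0 0 0.001 0 -0.105 1;0 0 0 0.001 0 -0.106 1;0 0 0 0.001 0 -0.107 1;0 0 0 0.001 0 -0.107 1")

```text
time_s: 21.77
tcp_pos: [0.5123, 0.1624, 0.0507]
eef_rot: [0.0, 0.726, 0.687, 0.0]
contact_force: [0.3, 0.0, -1.9]
width: 0.0378
finger_force: 60.4
```

Emit:
arm_command(motion="0 0 0 0 0 -0.001 1;0 0 0 0 0 -0.001 1;0 0 0 0 0 -0.001 1")

```text
time_s: 22.02
tcp_pos: [0.5122, 0.1624, 0.0498]
eef_rot: [-0.0, 0.726, 0.687, -0.0]
contact_force: [0.4, -0.1, -1.1]
width: 0.0381
finger_force: 60.4
```

Emit:
arm_command(motion="0 0 0 0 0 -0.001 1;0 0 0 0 0 -0.001 1;0 0 0 0 0 -0.0015 1;0 0 0 0 0 -0.0015 1")

```text
time_s: 22.35
tcp_pos: [0.5124, 0.1625, 0.0493]
eef_rot: [0.0, 0.726, 0.687, 0.0]
contact_force: [-3.4, -0.5, 8.3]
width: 0.0377
finger_force: 61.4
```

Emit:
arm_command(motion="0 0 0 0 0 0 0.05;0 0 0 0 0 0 0;0 0 0 0 0 0 -0.1;0 0 0 0 0 0 -0.3;0 0 0 0 0 0 -0.6;0 0 0 0 0 0 -1;0 0 0 0 0 0 -1;0 0 0 0 0 0.02 -1;0 0 0 0 0 0.06 -1;0 0 0 0 0 0.11 -1;0 0 0 0 0 0.16 -1;0 0 0 0 0 0.19 -1")

```text
time_s: 23.35
tcp_pos: [0.5131, 0.1626, 0.1949]
eef_rot: [0.001, 0.726, 0.687, 0.002]
contact_force: [0.4, -0.3, 0.9]
width: 0.0855
finger_force: 0.0
```

Emit:
arm_command(motion="0 0 0.03 0.005 -0.05 0 -1;0 0 0.06 0.012 -0.1 0 -1;0 0 0.09 0.02 -0.15 0 -1;0 0 0.12 0.03 -0.2 0 -1;0 0 0.15 0.0395 -0.255 0 -1;0 0 0.18 0.0395 -0.31 0 -1;0 0 0.18 0.0395 -0.36 0 -1;0 0 0.18 0.0395 -0.387 0 -1;0 0 0.18 0.0395 -0.387 -0.04 -1;0 0 0.18 0.0395 -0.387 -0.08 -1;0 0 0.18 0.0395 -0.387 -0.08 -1;0 0 0.18 0.0395 -0.387 -0.08 -1")

```text
time_s: 24.35
tcp_pos: [0.5413, -0.1276, 0.1307]
eef_rot: [-0.001, 0.622, 0.783, -0.0]
contact_force: [-0.1, 0.3, 0.3]
width: 0.0856
finger_force: 0.0
```

```bash
python3 cap.py; python3 - <<'E'
from h import *
a=snapshot("top")[200:300,120:370];b=snapshot("wrist");print(sense()["tcp_pos"])
cv2.imwrite("pics/w6.png",np.vstack([cv2.resize(a,(640,256)),b[80:]])[:,:,::-1])
E
```

```text
[ 0.54127851 -0.12763836  0.13066203] yaw 13.056186185444119 [-0.12289203  0.27952987  0.30272367]
expect px [322.24880732 222.4175417 ] 29.00055341125191
[320.5 225.5  29.7] [ 0.5406 -0.1301] [ 43 127  58]
[321.5 196.5  23.5] [ 0.5367 -0.11  ] [ 41 124  56]
[ 0.54283779 -0.12781986  0.132996  ]
```

View pics/w6.png

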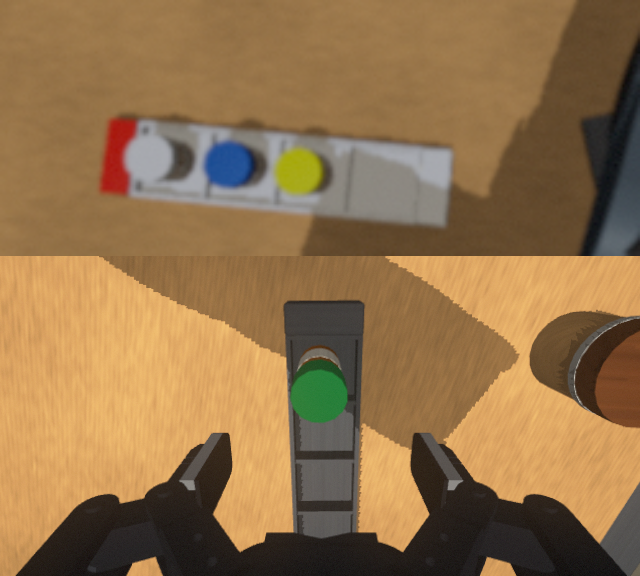

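White, blue and yellow stand in cells 1–3. The green cap is centred at (320,220) in the wrist frame.

Emit:
arm_command(motion="0 0 0 -0.001 0 -0.03 -1;0 0 0 -0.001 0 -0.06 -1;0 0 0 -0.001 0 -0.085 -1;0 0 0 -0.001 0 -0.1 -1;0 0 0 -0.001 0 -0.111 -1;0 0 0 -0.001 0 -0.111 -1;0 0 0 -0.001 0 -0.111 1;0 0 0 -0.001 0 -0.111 1;0 0 0 -0.001 0 -0.111 1;0 0 0 -0.001 0 -0.111 1;0 0 0 -0.001 0 -0.111 1;0 0 0 -0.001 0 -0.111 1")

```text
time_s: 25.5
tcp_pos: [0.5416, -0.128, 0.0489]
eef_rot: [0.001, 0.622, 0.783, 0.0]
contact_force: [-1.5, 0.5, 5.9]
width: 0.0376
finger_force: 59.5
```

Emit:
arm_command(motion="0 0 0 0 0 0 1;0 0 0 0 0 0 1;0 0 0 0 0 0 1;0 0 0 0 0 0 1")

```text
time_s: 25.83
tcp_pos: [0.5416, -0.128, 0.0489]
eef_rot: [0.001, 0.622, 0.783, 0.0]
contact_force: [-1.4, 1.4, 6.9]
width: 0.0378
finger_force: 59.5
```

Emit:
arm_command(motion="0 0 0 0 0 0.015 1;0 0 0 0 0 0.04 1;0 0 0 0 0 0.08 1;0 0 0 0 0 0.125 1;0 0 0 0 0 0.165 1;0 0 0 0 0 0.185 1;0 0 0 0 0.01 0.19 1;0 0 -0.02 -0.005 0.04 0.19 1;0 0 -0.05 -0.01 0.08 0.19 1;0 0 -0.08 -0.02 0.13 0.19 1;0 0 -0.11 -0.03 0.18 0.19 1;0 0 -0.14 -0.04 0.23 0.19 1")

```text
time_s: 26.83
tcp_pos: [0.5098, 0.0466, 0.1898]
eef_rot: [-0.001, 0.705, 0.709, -0.0]
contact_force: [0.2, 0.5, -1.4]
width: 0.0378
finger_force: 60.2
```

Emit:
arm_command(motion="0 0 -0.02 -0.004 0.04 0 1;0 0 -0.04 -0.004 0.065 0 1;0 0 -0.04 -0.004 0.077 0 1;0 0 -0.04 -0.004 0.077 -0.02 1;0 0 -0.04 -0.004 0.077 -0.05 1;0 0 -0.04 -0.004 0.077 -0.08 1;0 0 -0.04 -0.004 0.077 -0.08 1;0 0 -0.04 -0.004 0.077 -0.08 1")

```text
time_s: 27.5
tcp_pos: [0.5075, 0.102, 0.1298]
eef_rot: [-0.001, 0.726, 0.688, -0.001]
contact_force: [0.2, -0.5, -1.1]
width: 0.0374
finger_force: 60.4
```

Emit:
arm_command(motion="0 0 0 0.001 0 -0.025 1;0 0 0 0.001 0 -0.05 1;0 0 0 0.001 0 -0.07 1;0 0 0 0.001 0 -0.085 1;0 0 0 0.001 0 -0.095 1;0 0 0 0.001 0 -0.1 1;0 0 0 0.001 0 -0.102 1;0 0 0 0.001 0 -0.104 1;0 0 0 0.001 0 -0.105 1;0 0 0 0.001 0 -0.106 1;0 0 0 0.001 0 -0.107 1;0 0 0 0.001 0 -0.107 1")

```text
time_s: 28.5
tcp_pos: [0.509, 0.1024, 0.0503]
eef_rot: [0.0, 0.726, 0.687, 0.0]
contact_force: [0.4, 0.5, -1.3]
width: 0.0377
finger_force: 60.4
```

Emit:
arm_command(motion="0 0 0 0 0 -0.001 1;0 0 0 0 0 -0.001 1;0 0 0 0 0 -0.001 1")

```text
time_s: 28.75
tcp_pos: [0.5089, 0.1024, 0.0494]
eef_rot: [0.0, 0.726, 0.687, 0.0]
contact_force: [-0.8, 0.2, -0.2]
width: 0.0376
finger_force: 60.4
```

Emit:
arm_command(motion="0 0 0 0 0 -0.001 1;0 0 0 0 0 -0.001 1;0 0 0 0 0 -0.0015 1;0 0 0 0 0 -0.0015 1")

```text
time_s: 29.08
tcp_pos: [0.509, 0.1025, 0.0489]
eef_rot: [0.0, 0.726, 0.687, 0.0]
contact_force: [-2.9, -0.2, 9.4]
width: 0.0376
finger_force: 61.4
```

Emit:
arm_command(motion="0 0 0 0 0 0 0.05;0 0 0 0 0 0 0;0 0 0 0 0 0 -0.1;0 0 0 0 0 0 -0.3;0 0 0 0 0 0 -0.6;0 0 0 0 0 0 -1;0 0 0 0 0 0 -1;0 0 0 0 0 0.02 -1;0 0 0 0 0 0.06 -1;0 0 0 0 0 0.11 -1;0 0 0 0 0 0.16 -1;0 0 0 0 0 0.19 -1")

```text
time_s: 30.08
tcp_pos: [0.5097, 0.1025, 0.1945]
eef_rot: [0.001, 0.726, 0.687, 0.001]
contact_force: [0.6, 0.1, -0.3]
width: 0.0854
finger_force: 0.0
```

Emit:
arm_command(motion="0 0 0 0 -0.04 0.03 -1;0 0 0 0 -0.09 0.06 -1;0 0 0 0 -0.14 0.06 -1;0 0 0 0 -0.19 0.06 -1;0 0 0 0 -0.23 0.06 -1;0 0 0 0 -0.25 0.06 -1;0 0 0 0 -0.25 0.06 -1;0 0 0 0 -0.25 0.06 -1")

```text
time_s: 30.75
tcp_pos: [0.5088, -0.0854, 0.2357]
eef_rot: [-0.0, 0.727, 0.687, 0.0]
contact_force: [0.2, -0.1, -1.0]
width: 0.0855
finger_force: 0.0
```

```bash
python3 - <<'E'
from h import *
a=snapshot("top")[100:300,120:370];b=snapshot("scene")[80:300,180:460];print(sense()["qd"].round(3),sense()["contact_force"])
cv2.imwrite("pics/w7.png",np.vstack([cv2.resize(a,(375,300)),cv2.resize(b,(375,295))])[:,:,::-1])
E
```

```text
[ 0.011 -0.    -0.002  0.001  0.002 -0.003] [ 0.12355529 -0.00837571  0.32920365]
```

View pics/w7.png

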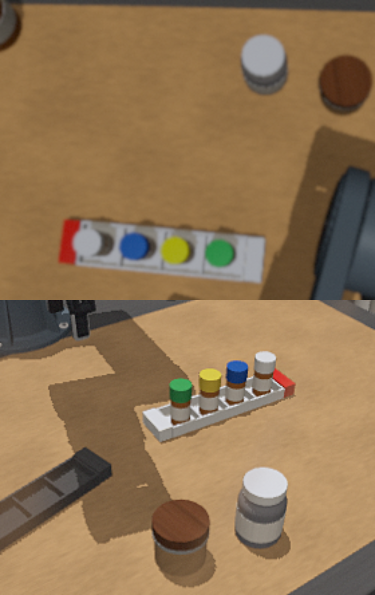

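All four jars stand upright in the tray, in the order white, blue, yellow, green from the red end. The powder jar and drum have not moved, and the arm is clear.

```bash
python3 -c "
from cell import ticket
print(ticket.finish_job())"
```

```text
the job is handed in; nothing more can be done
None
```

The four jars stand upright in the tray in rack order (white, blue, yellow, green from the red end), the powder jar and drum were left where they stood, and the job was handed in at about 31 s; the hand-in gave no verdict.

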